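# Refit the washed stop plate of the food slicer

## Task

The food slicer's aluminium stop plate has been washed and stands in front of the sink: put it back on the slicer. Set both keyholes over the two headed studs of the thickness slide together, press it down flat and push it back under the stud heads until the sprung catch snaps up in front of it, then let go. Feel your way and do not force it (never more than 35 N on the slicer), keep off the round blade, and leave the salt shaker, yoghurt tub and food tin where they stand.

Things in the scene. Friction and masses are not known exactly. Their poses are not given: they have to be found in the camera images.
- stop_plate: L-shaped bare aluminium plate, loose, about 0.28 kg. Origin: centre of the underside of its foot, z up. Foot 62 (x) x 120 (y) x 5 mm thick, flat on the worktop at the start; upright wall along its front (-x) edge; two keyholes through the foot. Home: origin midway between the studs, on the slide's deck, axes parallel to the slicer's.
- wall_top (a point): Middle of the top edge of the plate's wall, (-26, 0, 62) mm in the plate's frame. The wall is 10 mm thick (plate x -31 to -21 mm), 120 mm wide (y) and 62 mm tall; pinch it from above across its thickness.
- entries (a point): Midway between the two keyhole entries, (14, 0, 0) mm in the plate's frame. Each entry is round, 19 mm wide, centred at plate x 14, y -38 or +38 mm; from it an 11 mm wide slot runs towards the wall and ends so that a stud shank stops at x = 0. So the plate goes over the studs 14 mm in front of home and is then pushed 14 mm along its own +x.
- slicer: White electric food slicer, fixed; base 260 (x) x 280 (y) mm. Origin: centre of its underside on the worktop; its front faces -x, +x is its back. Blade and motor housing (170 mm high) on its -y half; on its +y half the black thickness slide (82 x 94 mm) with two upright headed studs.
- deck (a point): Middle of the thickness slide's range, at its deck's height: (5, 72, 50) mm in the slicer's frame. Studs at 38 mm to either side in y: shank 8 mm, head 16 mm across with a bevelled top, head underside 7 and top 11 mm above the deck. The slide stands where the dial was left: the stud line is up to 10 mm in front of or behind this point, not measured; its screw holds it firm against pushing.
- table (a point): Middle of the low aluminium food table in front of the slide and the blade, top at z = 38 mm: (-83, 0, 38) mm in the slicer's frame, 80 (x) x 245 (y) mm, with a lip up to z = 56 mm along its front edge.
- blade: The slicer's round steel blade, 134 mm across, upright, its axis along x; origin at its centre, (-34, -75, 103) mm in the slicer's frame. Do not touch it.
- catch (a joint): Sprung steel tab in the slide's deck, 8 (x) x 32 (y) mm, centred 36 mm in front of the stud line, midway between the studs. 0: up, 4 mm above the deck; grows as pressed down, 0.004 m is level. 2 N to start, 4 N to press level. The foot holds it down while short of home; it snaps up in front of the foot's front edge only within the last 1.2 mm of the push.
- salt_shaker: Glass salt shaker, 47 x 47 x 83 mm, origin under its centre; a bystander.
- yoghurt: Small yoghurt tub with a foil lid, 72 x 71 x 72 mm, origin under its centre; a bystander.
- bean_tin: Low food tin, 76 x 75 x 58 mm, origin under its centre; a bystander.

How it is judged:
By the outcome, as a careful person would: the job done as asked, in the order asked, and still so for the second after the job is handed in, with the robot touching nothing.
It also fails if it takes over 51 s, if anything falls off the work surface, if the arm or the gripper's body presses on something with over 40 N, if the wrist force passes 120 N, or if a joint passes its speed limit or range.

## Robot

A 6-joint arm with a two-finger parallel gripper is mounted at the origin on a cart in front of the work surface, level with it; the furniture and walls round the work are solid. World frame = base frame: x ahead of the robot, y to its left, z up, the work surface at z = 0. Lengths are in m, angles in rad, forces in N, time in s.
With the tool pointing down it reaches from about 0.3 to 0.775 m from the base axis. Payload 14.6 kg.
Tool frame: the origin (TCP) lies at the very end of the fingers, on their centre line; the grasp point (between the pads) lies 19 mm behind it; z points along the fingers, y is the line along which they close (so a half turn about z gives the same grasp; the last joint's range is limited). The gripper opens to 94 mm and grips with 3 to 60 N. Pads are 16 mm wide; open, the fingers measure 119 mm over their backs; the gripper's body (75 mm by 177 mm) begins 78 mm behind the grasp point.
Start: joints at [1.091, 0.3, 1.521, -0, 1.321, -0.067], TCP at [0.221, 0.504, 0.205] pointing down, gripper open.
Joint ranges: [-3.03, 3.03], [-0.79, 2.21], [0.23, 2.52], [-1.04, 4.18], [0, 3.07], [-2.55, 2.55]. Speed limits (rad/s): [2.22, 2.22, 2.57, 3.14, 3.14, 3.14].

## Interface

Orientations are given as [roll, pitch, yaw] about the fixed x, y, z axes, in that order (R = Rz(yaw) Ry(pitch) Rx(roll)).
In Python, from station import ctrl, cams gives the robot as it stands. The module is installed in compiled form; this text tells all that it offers.
- The arm moves only by the tool arm_command, never from a script. Its argument "plan" is a list that holds one entry, the list of rows, each a list of 7 numbers: the shift along the tool's x, y, z in mm, then the turn, a rotation vector about the tool's x, y, z in rad, then the closure, from -1 (fully open) to 1 (shut). A call has 1 to 12 rows; each row is the pose to reach, as a shift and turn from the pose commanded when the call began, along the tool's axes at that moment; what a row does not reach only later rows make up. A row lasts 1/10 s, in which the tool goes at most 50 mm and 8.59 degrees, less where a joint would pass 70% of its speed; a pose out of reach is approached as far as the arm can. A call with a gripper value outside its range is refused whole. The fingers move at their own pace and stop on an object; "squeeze" is the grip in N (left out, the last holds). Time passes only in rows, so rows that repeat a pose let the fingers close. It gives the time, the measured TCP pose, the force, the opening and the grip force at its end, in the units of the state.
- ctrl.get_obs(): the state, without advancing time (a new reading comes with each control period).
- cams.camera(name): name is "side" or "top" or "wrist"; returns (picture, depth): 420x560x3 uint8, blue, green, red; 420x560 float32, m along the optical axis (not along the pixel's ray), 0 where there is no reading.
- cams.camera_info(name): a dict with "fx", "fy", "cx", "cy" (pixels), "world_to_cam" (4x4, takes a point from world to camera coordinates). Camera axes: x right, y down, z forward; pixel columns grow to the right and rows downward; lengths in m; the calibration is good to about 2 mm. A picture is of the moment at which its call begins: read the wrist's pose just before it. camera_info takes no time and is no camera call; for the wrist camera it gives the pose at the moment of the call.
- ctrl.hand_in(): hands the job in; it is judged then, once.
The state is a dict: "time_s": time; "qpos": joint angles; "joint_vel": joint speeds; "tau": joint torques, N m; "ee_pos": TCP position; "eef_rot": TCP orientation; "force": force on the tool from outside, world axes, zero at the start; "moment": the same for the moment, N m; "grip_width": finger opening in m; "grip_force": force on a finger pad.
Only numpy, scipy, OpenCV 4.12 (cv2) and the standard library are available. Lean on these libraries where they do the work, as an engineer would, in place of code of your own. Each camera call takes 0.05 s, during which the arm holds its last target. There are 200 camera calls.

## Working session

There is one attempt and no reset: what is moved stays moved. The work goes in short steps, Python scripts to look and compute and a tool call to move; the robot and the scene stay as the last step left them, time stands still between calls to the robot, and variables do not carry over. Pictures are saved under pics/ and viewed, at most 10 in all, crops included, and the job is handed in when it is done.

Besides the shell and the picture viewer there is one more tool, called after "Emit:" as name(argument=value, ...), one argument or row to a line, values as JSON. arm_command: Moves the arm, as the interface text tells. Its arguments: {"type":"object","properties":{"plan":{"type":"array"},"squeeze":{"type":"number"}},"required":["plan"]}

```bash
mkdir -p pics
cat > h.py <<'E'
import numpy as np, cv2
from station import ctrl, cams
def grab(n):
    im,d=cams.camera(n); i=cams.camera_info(n); return im,d,i
def cloud(d,i):
    v,u=np.mgrid[:d.shape[0],:d.shape[1]]
    p=np.stack([(u-i['cx'])*d/i['fx'],(v-i['cy'])*d/i['fy'],d],-1)
    T=np.linalg.inv(i['world_to_cam']); w=p@T[:3,:3].T+T[:3,3]; w[d<=0]=np.nan; return w
def ray(u,v,z,i):
    T=np.linalg.inv(i['world_to_cam']); r=T[:3,:3]@np.array([(u-i['cx'])/i['fx'],(v-i['cy'])/i['fy'],1]); o=T[:3,3]
    return o+r*(z-o[2])/r[2]
E
python3 - <<'E'
from h import *
o=ctrl.get_obs(); print(o)
for n in ['side','top']:
    im,d,i=grab(n); cv2.imwrite(f'pics/{n}0.png',im); np.savez(f'{n}0.npz',im=im,d=d,**i)
    print(n,np.linalg.inv(i['world_to_cam']).round(3).tolist(),i['fx'])
E
```

```text
{'time_s': 0.0, 'qpos': array([ 1.09137784e+00,  3.00458154e-01,  1.52157290e+00, -1.57052030e-05,
        1.32071688e+00, -6.66277469e-02]), 'joint_vel': array([-0.00184304,  0.00061235,  0.00114052,  0.00117408, -0.00025215,
       -0.00052905]), 'tau': array([-7.90186514e-04, -5.31798220e+01, -3.52732229e+01,  7.08582834e-02,
        2.43041193e-02, -1.08804354e-04]), 'ee_pos': array([0.22054021, 0.50355863, 0.2048969 ]), 'eef_rot': array([-3.14043892e+00, -6.17386383e-05,  2.72880577e+00]), 'force': array([ 0.02271031,  0.68719136, -0.32956668]), 'moment': array([-0.02901666,  0.0501479 ,  0.04008223]), 'grip_force': 0.0, 'grip_width': 0.09400730923489257}
side [[-1.0, 0.015, 0.019, 0.552], [-0.012, 0.355, -0.935, 0.916], [-0.021, -0.935, -0.355, 0.499], [0.0, 0.0, 0.0, 1.0]] 462.738023791259
top [[-0.014, -0.982, 0.189, 0.33], [-1.0, 0.013, -0.002, -0.083], [-0.001, -0.189, -0.982, 1.323], [0.0, 0.0, 0.0, 1.0]] 425.2535108835204
```

View pics/top0.png

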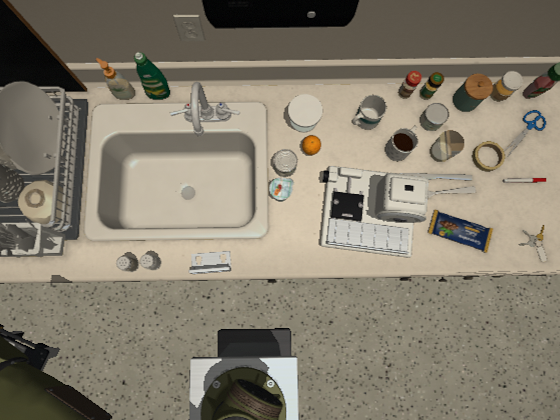

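View pics/side0.png

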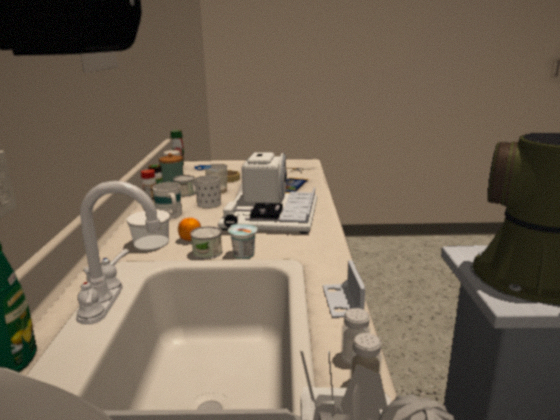

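The top view shows the plate at about px (210,262), with its wall along the lower edge. The slicer is at (368,212), with its black slide at (347,205) and its food table below that. The shaker is at (148,260), and the tub and tin at (281,188) and (285,161). In the side view the plate is at (345,295).

Run:
```python
from h import *
f=np.load('top0.npz'); i={k:f[k] for k in f}; im=f['im']; w=cloud(f['d'],i)
for n,(r0,r1,c0,c1),z0,z1 in [('plate wall',(240,285,180,240),.05,.075),('plate',(240,285,180,240),.004,.08),('slicer',(160,262,312,480),.012,.2),('deck',(185,225,325,365),.04,.07)]:
    p=w[r0:r1,c0:c1].reshape(-1,3); m=(p[:,2]>z0)&(p[:,2]<z1); q=p[m]
    print(n,len(q),q.min(0).round(4),q.max(0).round(4),np.median(q,0).round(4), cv2.minAreaRect(q[:,:2].astype(np.float32)*1000))
a=cv2.resize(im[150:280,180:430],None,fx=3.2,fy=3.2,interpolation=cv2.INTER_CUBIC); cv2.imwrite('pics/c1.png',a)
```

```text
plate wall 149 [0.3989 0.0401 0.0501] [0.4129 0.1586 0.0695] [0.4049 0.0964 0.0621] ((405.62939453125, 99.35040283203125), (10.8619966506958, 118.30146789550781), 3.247272491455078)
plate 754 [0.3893 0.012  0.004 ] [0.5013 0.1957 0.0695] [0.4293 0.0994 0.0069] ((445.1660461425781, 104.10116577148438), (184.56640625, 111.3128662109375), 89.23770141601562)
slicer 8426 [ 0.4379 -0.7575  0.012 ] [ 0.7502 -0.2374  0.1783] [ 0.5687 -0.405   0.0405] ((594.4046630859375, -497.2938232421875), (515.3538208007812, 312.7343444824219), 88.89747619628906)
deck 874 [ 0.5385 -0.3736  0.04  ] [ 0.662  -0.2656  0.0661] [ 0.5934 -0.3208  0.0504] ((599.1055297851562, -321.6767883300781), (94.94558715820312, 127.48212432861328), 80.89971923828125)
```

View pics/c1.png

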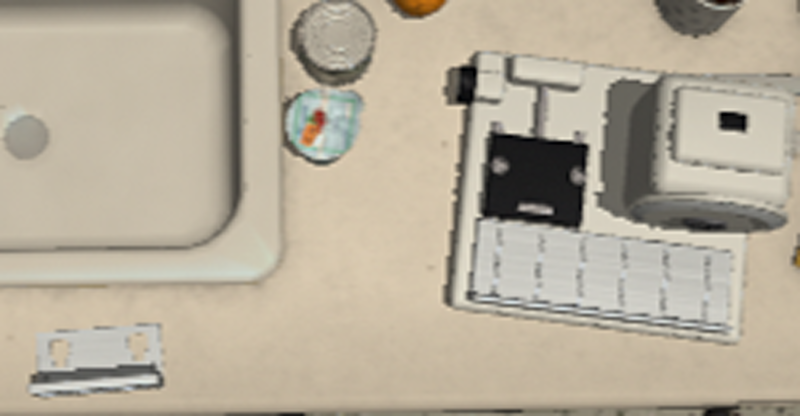

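The crop shows the studs at crop (500,165) and (578,175), the catch at (536,208), and the plate's entry holes at the end of the slots away from the wall. Next I'll check how the wrist camera is mounted and work out the first hover.

```bash
cat >> h.py <<'E'
from scipy.spatial.transform import Rotation as Ro
def to(p,yaw,o=None):
    o=o or ctrl.get_obs(); R=Ro.from_euler('xyz',o['eef_rot']); T=Ro.from_euler('xyz',[np.pi,0,yaw])
    print('cmd mm',(R.inv().apply(np.array(p)-o['ee_pos'])*1000).round(1),'rv',(R.inv()*T).as_rotvec().round(4))
E
python3 - <<'E'
from h import *
o=ctrl.get_obs(); i=cams.camera_info('wrist')
R=Ro.from_euler('xyz',o['eef_rot']).as_matrix(); T=np.eye(4);T[:3,:3]=R;T[:3,3]=o['ee_pos']
print((np.linalg.inv(T)@np.linalg.inv(i['world_to_cam'])).round(3),i['fx'],i['cx'],i['cy'])
f=np.load('top0.npz'); j={k:f[k] for k in f}
print(ray(336.2,201.6,.061,j),ray(360.6,204.7,.061,j))
to([.406,.099,.25],1.627);
E
```

```text
[[-0.    -0.966 -0.26   0.076]
 [ 1.    -0.     0.     0.   ]
 [-0.    -0.26   0.966 -0.18 ]
 [ 0.     0.     0.     1.   ]] 365.21584997460053 278.67562048566185 205.96816312173533
[ 0.60560254 -0.28714327  0.061     ] [ 0.59496412 -0.36073683  0.061     ]
cmd mm [-332.2 -296.2  -44.8] rv [-1.0000e-03  5.0000e-04  1.1018e+00]
```

Emit:
arm_command(
  plan=[
    [[-332,-296,-45,0,0,1.102,-1],[-332,-296,-45,0,0,1.102,-1],[-332,-296,-45,0,0,1.102,-1],[-332,-296,-45,0,0,1.102,-1],[-332,-296,-45,0,0,1.102,-1],[-332,-296,-45,0,0,1.102,-1],[-332,-296,-45,0,0,1.102,-1],[-332,-296,-45,0,0,1.102,-1],[-332,-296,-45,0,0,1.102,-1],[-332,-296,-45,0,0,1.102,-1],[-332,-296,-45,0,0,1.102,-1],[-332,-296,-45,0,0,1.102,-1]],
  ],
)

```text
time_s: 1.3
ee_pos: [0.4056, 0.1002, 0.2502]
eef_rot: [-3.141, -0.0, 1.628]
force: [0.3, 0.6, -0.4]
grip_width: 0.0938
grip_force: 0.0
```

Run:
```python
from h import *
o=ctrl.get_obs(); print(o['time_s'],o['ee_pos'],o['eef_rot'],o['joint_vel'].round(3))
i=cams.camera_info('wrist'); im,d=cams.camera('wrist'); cv2.imwrite('pics/w1.png',im); np.savez('w1.npz',im=im,d=d,**i,p=o['ee_pos'],r=o['eef_rot'])
to([.565,-.31,.30],1.436)
```

```text
1.3 [0.4056157  0.10020122 0.25021023] [-3.14109032e+00 -1.20445129e-04  1.62763479e+00] [ 0.018 -0.001 -0.    -0.002  0.002 -0.004]
cmd mm [-418.9  135.5  -49.9] rv [-0.0005 -0.      0.1925]
```

View pics/w1.png

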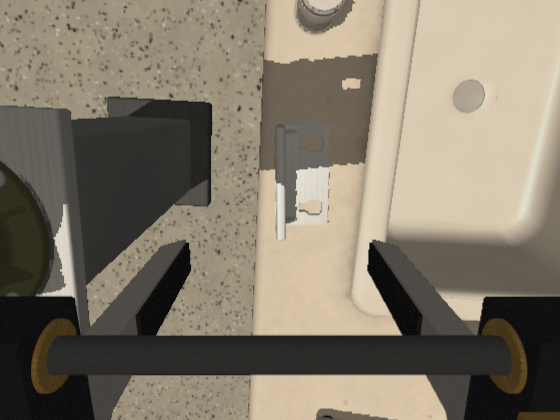

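The wrist view shows the plate at about px (302,180). Its wall is on the left at x≈283 from row 125 to 238, and the keyholes are at about (312,143) and (310,210). Now the slicer look, before grasping.

Emit:
arm_command(
  plan=[
    [[-419,135,-50,0,0,0.192,-1],[-419,135,-50,0,0,0.192,-1],[-419,135,-50,0,0,0.192,-1],[-419,135,-50,0,0,0.192,-1],[-419,135,-50,0,0,0.192,-1],[-419,135,-50,0,0,0.192,-1],[-419,135,-50,0,0,0.192,-1],[-419,135,-50,0,0,0.192,-1],[-419,135,-50,0,0,0.192,-1],[-419,135,-50,0,0,0.192,-1],[-419,135,-50,0,0,0.192,-1],[-419,135,-50,0,0,0.192,-1]],
  ],
)

```text
time_s: 2.55
ee_pos: [0.5646, -0.3095, 0.3005]
eef_rot: [-3.142, -0.0, 1.437]
force: [-0.1, 0.1, 0.1]
grip_width: 0.0939
grip_force: 0.0
```

Run:
```python
from h import *
o=ctrl.get_obs(); print(o['time_s'],o['ee_pos'],o['eef_rot'],o['joint_vel'].round(3))
i=cams.camera_info('wrist'); im,d=cams.camera('wrist'); cv2.imwrite('pics/w2.png',im); np.savez('w2.npz',im=im,d=d,**i,p=o['ee_pos'],r=o['eef_rot'])
f=np.load('w1.npz'); j={k:f[k] for k in f}; w=cloud(f['d'],j)[100:260,255:360].reshape(-1,3)
for a,b in [(.058,.066),(.0025,.012)]:
    q=w[(w[:,2]>a)&(w[:,2]<b)]; print(len(q),np.median(q[:,2]),cv2.minAreaRect(q[:,:2].astype(np.float32)*1000),q.min(0),q.max(0))
    c=q[:,:2].mean(0); e,V=np.linalg.eigh(np.cov(q[:,:2].T)); print(c,V[:,1])
```

```text
2.55 [ 0.56461819 -0.30951761  0.30053907] [-3.14153966e+00 -1.79500031e-04  1.43683700e+00] [-0.    -0.016  0.004 -0.002  0.001 -0.002]
1076 0.06188205243084302 ((406.60955810546875, 99.22988891601562), (9.81023120880127, 118.67633819580078), 3.8712668418884277) [0.3983588  0.03991279 0.05834571] [0.41527222 0.15850096 0.06425068]
[0.40638532 0.1013442 ] [-0.06691635  0.99775859]
3930 0.005158157464038748 ((454.3716735839844, 90.74246215820312), (111.65460968017578, 186.59666442871094), 0.054020363837480545) [ 0.39845639 -0.0025086   0.00250187] [0.51028373 0.18398809 0.01198633]
[0.44035497 0.09957328] [-0.2828017  0.9591784]
```

View pics/w2.png

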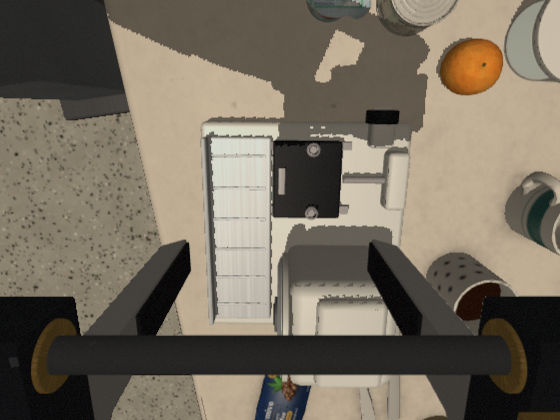

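The view shows both studs on the black slide, at px (314,150) and (312,213), and the catch at (282,182).

Run:
```python
from h import *
f=np.load('w2.npz'); j={k:f[k] for k in f}; w=cloud(f['d'],j); g=cv2.cvtColor(f['im'],cv2.COLOR_BGR2GRAY)
S=[]
for u,v in [(314,150),(312,213)]:
    s=np.s_[v-11:v+12,u-11:u+12]; b=g[s]; W=w[s]
    m=(b>70).astype(np.uint8); n,l,st,c=cv2.connectedComponentsWithStats(m); k=1+np.argmax(st[1:,4]) 
    cs,_=cv2.findContours((l==k).astype(np.uint8),0,2); (x,y),r=cv2.minEnclosingCircle(max(cs,key=len))
    q=W[(W[...,2]>.0575)&(W[...,2]<.066)]
    print(st[k],c[k]+[u-11,v-11],(x+u-11,y+v-11,r),ray(*(c[k]+[u-11,v-11]),.0605,j)*1000,'depth',len(q),q.mean(0)*1000,cv2.minEnclosingCircle((q[:,:2]*1000).astype(np.float32)))
    S.append(q.mean(0))
d=S[0]-S[1]; print('sep',np.linalg.norm(d[:2]),'yaw',np.arctan2(-d[0],d[1]),'mid',(S[0]+S[1])/2)
# black deck rectangle on z=.05
m=np.zeros_like(g); m[125:230,262:352]=(g[125:230,262:352]<60)
n,l,st,c=cv2.connectedComponentsWithStats(m); k=1+np.argmax(st[1:,4]); ys,xs=np.where(l==k)
P=np.array([ray(x,y,.05,j)[:2]*1000 for x,y in zip(xs,ys)],np.float32); print('deck',cv2.minAreaRect(P))
q=w[130:225,275:340].reshape(-1,3); print('deck z',np.nanmedian(q[:,2]))
# catch
m=(g[165:200,272:295]>80).astype(np.uint8); n,l,st,c=cv2.connectedComponentsWithStats(m); k=1+np.argmax(st[1:,4]); print('catch',st[k],ray(c[k][0]+272,c[k][1]+165,.054,j)*1000)
```

```text
[  4   4  14  14 155] [313.00645161 149.47741935] (313.0, 149.5, 7.159010887145996) [ 606.95349894 -285.39044162   60.5       ] depth 90 [ 606.75977577 -284.71518464   59.68774573] ((607.112060546875, -285.0643615722656), 7.9762067794799805)
[  0   5  23  18 279] [311.30107527 217.41577061] (312.0, 218.58823585510254, 12.259267807006836) [ 596.03273824 -365.71068919   60.5       ] depth 82 [ 596.0866456  -359.15894753   59.52150559] ((596.1876831054688, -360.1894226074219), 7.7004714012146)
sep 0.07520498348740051 yaw -0.14240130184977862 mid [ 0.60142321 -0.32193707  0.05960463]
deck ((596.1613159179688, -321.1928405761719), (92.92989349365234, 81.6539077758789), 81.12029266357422)
deck z 0.04990286507682054
catch [  6   3   7  27 186] [ 565.76974645 -317.99455985   54.        ]
```

Run:
```python
from h import *
f=np.load('w2.npz'); j={k:f[k] for k in f}; w=cloud(f['d'],j)
q=w[120:325,195:280].reshape(-1,3); 
# table lip: top z=.056
p=q[(q[:,2]>.052)&(q[:,2]<.060)]; print('lip',len(p),cv2.minAreaRect((p[:,:2]*1000).astype(np.float32)),np.median(p[:,2]))
p=w[135:315,215:268].reshape(-1,3); p=p[(p[:,2]>.034)&(p[:,2]<.042)]; print('table',cv2.minAreaRect((p[:,:2]*1000).astype(np.float32)))
to([.4066,.0993,.16],1.638)
```

```text
lip 1009 ((507.9059753417969, -381.70904541015625), (243.7680206298828, 91.60660552978516), 81.67977905273438) 0.055561992844117
table ((503.8638916015625, -378.9119873046875), (240.19876098632812, 71.15203857421875), 81.78439331054688)
cmd mm [ 384.1 -211.2  140.8] rv [ 4.000e-04  1.000e-04 -2.012e-01]
```

Emit:
arm_command(
  plan=[
    [[384,-211,60,0,0,-0.201,-1],[384,-211,60,0,0,-0.201,-1],[384,-211,60,0,0,-0.201,-1],[384,-211,60,0,0,-0.201,-1],[384,-211,60,0,0,-0.201,-1],[384,-211,60,0,0,-0.201,-1],[384,-211,60,0,0,-0.201,-1],[384,-211,60,0,0,-0.201,-1],[384,-211,141,0,0,-0.201,-1],[384,-211,141,0,0,-0.201,-1],[384,-211,141,0,0,-0.201,-1],[384,-211,141,0,0,-0.201,-1]],
  ],
)

```text
time_s: 3.8
ee_pos: [0.4072, 0.0981, 0.1606]
eef_rot: [3.141, 0.0, 1.638]
force: [0.7, 0.4, 0.8]
grip_width: 0.0937
grip_force: 0.0
```

```bash
cat > pl.py <<'E'
from h import *
o=ctrl.get_obs(); print(o['time_s'],o['ee_pos'],o['eef_rot'],o['joint_vel'].round(3),o['force'])
i=cams.camera_info('wrist'); im,d=cams.camera('wrist'); cv2.imwrite('pics/w3.png',im); np.savez('w3.npz',im=im,d=d,**i,p=o['ee_pos'],r=o['eef_rot'])
w=cloud(d,i); q=w[:300,230:400].reshape(-1,3)
p=q[(q[:,2]>.057)&(q[:,2]<.067)&(abs(q[:,0]-.407)<.02)]; print(len(p),np.median(p[:,2]),cv2.minAreaRect((p[:,:2]*1000).astype(np.float32)))
E
python3 pl.py
```

```text
3.8 [0.40717382 0.09811541 0.16058554] [3.14091840e+00 6.29372847e-05 1.63775954e+00] [-0.03  -0.015 -0.04  -0.001  0.007 -0.004] [0.65390893 0.35821247 0.81303723]
1795 0.061912929040409126 ((407.0177001953125, 98.76608276367188), (9.942849159240723, 119.472900390625), 4.013318061828613)
```

View pics/w3.png

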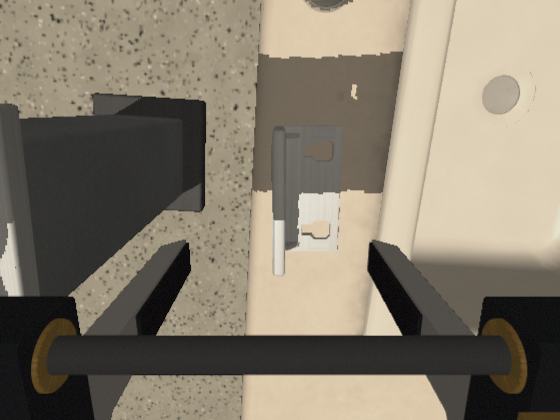

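The wall is at px x≈279, rows 127–275, with the keyholes at (318,150) and (317,229), consistent with the measured pose. Going down to grasp.

```bash
python3 -c "
from h import *
to([.4068,.099,.026],1.639)"
```

```text
cmd mm [  1.3  -1.4 135.3] rv [ 0.0025 -0.0001 -0.0024]
```

Emit:
arm_command(
  plan=[
    [[1,-1,50,0.001,0,0.001,-1],[1,-1,90,0.001,0,0.001,-1],[1,-1,120,0.001,0,0.001,-1],[1,-1,135,0.001,0,0.001,-1],[1,-1,135,0.001,0,0.001,-1],[1,-1,135,0.001,0,0.001,1],[1,-1,135,0.001,0,0.001,1],[1,-1,135,0.001,0,0.001,1],[1,-1,135,0.001,0,0.001,1],[1,-1,135,0.001,0,0.001,1],[1,-1,135,0.001,0,0.001,1],[1,-1,135,0.001,0,0.001,1]],
  ],
  squeeze=40,
)

```text
time_s: 5.05
ee_pos: [0.4062, 0.0987, 0.0245]
eef_rot: [-3.141, 0.0, 1.635]
force: [0.7, -0.3, -0.2]
grip_width: 0.0414
grip_force: 0.0
```

```bash
python3 -c "
from h import *
o=ctrl.get_obs();print(o['ee_pos'],o['eef_rot'],o['grip_width'],o['grip_force'],o['force'])"
```

```text
[0.40620925 0.09868171 0.02449506] [-3.14062013e+00  2.24398189e-05  1.63487758e+00] 0.04144114466763053 0.0 [ 0.6571138  -0.25491676 -0.17434452]
```

Emit:
arm_command(
  plan=[
    [[0,0,0,0,0,0.004,1],[0,0,0,0,0,0.004,1],[0,0,0,0,0,0.004,1],[0,0,0,0,0,0.004,1],[0,0,0,0,0,0.004,1],[0,0,0,0,0,0.004,1],[0,0,0,0,0,0.004,1],[0,0,0,0,0,0.004,1]],
  ],
)

```text
time_s: 5.85
ee_pos: [0.4063, 0.0987, 0.0245]
eef_rot: [-3.141, -0.0, 1.631]
force: [0.7, 0.1, -1.1]
grip_width: 0.0097
grip_force: 40.0
```

```bash
python3 -c "
from h import *
o=ctrl.get_obs();print(o['ee_pos'],o['eef_rot'],o['grip_width'],o['grip_force'],o['force'])"
```

```text
[0.40629853 0.09868955 0.02447986] [-3.14084090e+00 -2.54850943e-05  1.63079985e+00] 0.009716746795820625 39.998114705085754 [ 0.7024861   0.05317755 -1.07301026]
```

```bash
python3 -c "
from h import *
to([.562,-.317,.130],1.4258)"
```

```text
cmd mm [-424.3  130.4 -105.6] rv [-8.00e-04  1.00e-04  2.05e-01]
```

Emit:
arm_command(
  plan=[
    [[0,0,-50,0,0,0,1],[0,0,-100,0,0,0,1],[-20,10,-120,-0.001,0,0.02,1],[-60,20,-120,-0.001,0,0.04,1],[-105,35,-120,-0.001,0,0.06,1],[-150,48,-120,-0.001,0,0.09,1],[-200,62,-120,-0.001,0,0.12,1],[-250,78,-120,-0.001,0,0.15,1],[-300,93,-120,-0.001,0,0.18,1],[-345,107,-115,-0.001,0,0.205,1],[-375,116,-110,-0.001,0,0.205,1],[-390,120,-106,-0.001,0,0.205,1]],
  ],
)

```text
time_s: 7.05
ee_pos: [0.5492, -0.2861, 0.1287]
eef_rot: [-3.14, -0.0, 1.424]
force: [0.9, 1.0, -2.8]
grip_width: 0.01
grip_force: 40.0
```

Emit:
arm_command(
  plan=[
    [[-15,5,0,0,0,0,1],[-26,7,0,0,0,0,1],[-26,7,0,0,0,0,1],[-26,7,0,0,0,0,1]],
  ],
)

```text
time_s: 7.45
ee_pos: [0.5524, -0.3097, 0.1301]
eef_rot: [-3.141, -0.0, 1.426]
force: [0.3, 0.5, -3.1]
grip_width: 0.0098
grip_force: 40.0
```

```bash
cat > v.py <<'E'
import sys
from h import *
o=ctrl.get_obs(); print(o['time_s'],o['ee_pos'],o['eef_rot'],o['joint_vel'].round(3),o['force'],o['moment'],o['grip_width'])
i=cams.camera_info('wrist'); im,d=cams.camera('wrist'); n=sys.argv[1]; cv2.imwrite(f'pics/{n}.png',im); np.savez(n+'.npz',im=im,d=d,**i)
E
python3 v.py w4
python3 - <<'E'
from h import *
to([.5619,-.317,.0995],1.4258)
E
```

```text
7.45 [ 0.55241205 -0.309655    0.13013098] [-3.14100711e+00 -2.92526901e-04  1.42579962e+00] [ 0.01  -0.009  0.004 -0.002 -0.002 -0.001] [ 0.3105622   0.50858535 -3.09071917] [-0.07720393  0.11559905  0.0353622 ] 0.009849674457580948
cmd mm [-6.1 10.4 30.8] rv [-0.0002 -0.0001  0.0004]
```

View pics/w4.png

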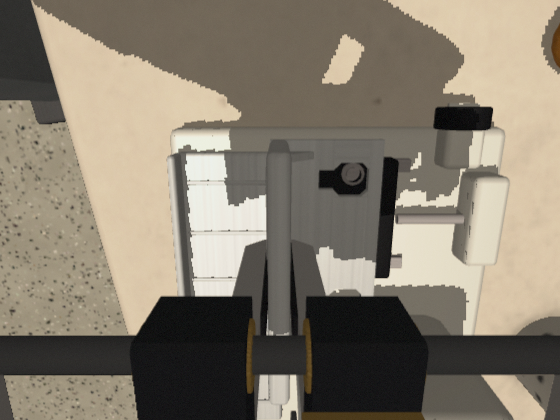

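The +y stud at px (351,174) shows through the keyhole entry (~(350,178)). The plate sits square in the fingers. Moving to the low hover and measuring again.

Emit:
arm_command(
  plan=[
    [[-6,10,15,0,0,0,1],[-6,10,31,0,0,0,1],[-6,10,31,0,0,0,1],[-6,10,31,0,0,0,1]],
  ],
)

```text
time_s: 7.9
ee_pos: [0.5613, -0.3169, 0.0991]
eef_rot: [-3.141, -0.0, 1.426]
force: [-0.8, 0.0, -2.1]
grip_width: 0.01
grip_force: 40.0
```

```bash
python3 v.py w5
python3 - <<'E'
from h import *
im=cv2.imread('pics/w5.png'); c=im[140:230,290:410]; cv2.imwrite('pics/c5.png',cv2.resize(c,None,fx=6,fy=6,interpolation=cv2.INTER_NEAREST))
E
```

```text
7.9 [ 0.56133515 -0.31691007  0.09910777] [-3.14061461e+00 -4.19114769e-04  1.42615192e+00] [-0.002 -0.016 -0.017 -0.002  0.004  0.001] [-0.77877499  0.04172694 -2.14996445] [-0.06698546  0.14134125  0.04464515] 0.010007306047338797
```

View pics/c5.png

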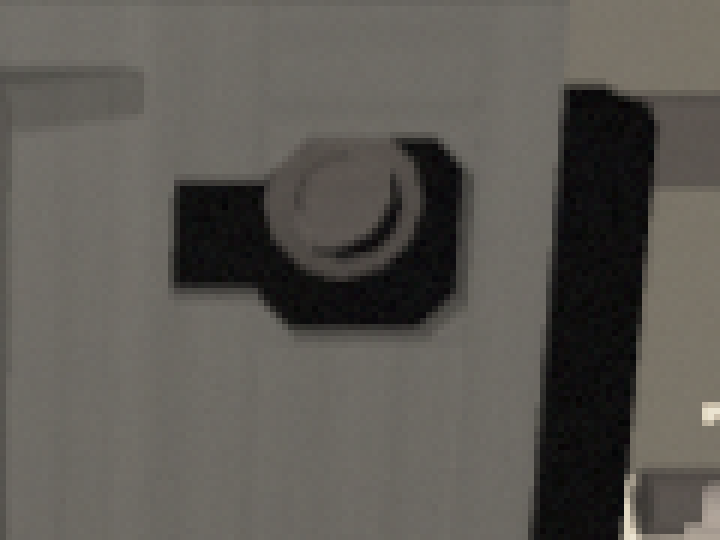

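The crop shows the octagonal entry centred at px (350.5,178.6) and the stud head at (347.3,173.8), and the slot pointing towards the wall.

Run:
```python
from h import *
f=np.load('w5.npz'); j={k:f[k] for k in f}
p=np.array([.5613,-.3169]); y=1.4261-np.pi/2; R=Ro.from_euler('z',y).as_matrix()[:2,:2]
print('expected hole',p+R@np.array([.040,.0383]))
for z in (.0746,.0796): print('hole',z,ray(350.5,178.6,z,j))
s={}
for z in (.058,.061): s[z]=ray(347.3,173.8,z,j); print('stud',z,s[z])
g=R.T@(ray(347.3,173.8,.059,j)-ray(350.5,178.6,.0771,j))[:2]; print('stud minus hole, plate axes mm',g*1000)
c=cloud(f['d'],j)[165:190,332:364].reshape(-1,3); c=c[(c[:,2]>.056)&(c[:,2]<.066)]; print(len(c),cv2.minEnclosingCircle((c[:,:2]*1000).astype(np.float32)),c.mean(0))
```

```text
expected hole [ 0.60640454 -0.28476792]
hole 0.0746 [ 0.60677736 -0.28619559  0.0746    ]
hole 0.0796 [ 0.6059384  -0.28510938  0.0796    ]
stud 0.058 [ 0.6079077  -0.28655111  0.058     ]
stud 0.061 [ 0.60742682 -0.28594356  0.061     ]
stud minus hole, plate axes mm [ 1.47538413 -0.48847034]
346 ((607.3319702148438, -285.5897521972656), 7.9048967361450195) [ 0.6068076  -0.28615962  0.05907534]
```

Emit:
arm_command(
  plan=[
    [[-0.4,1.2,4,0,0,0,1],[-0.4,1.2,8,0,0,0,1],[-0.4,1.2,11,0,0,0,1],[-0.4,1.2,13,0,0,0,1],[-0.4,1.2,14,0,0,0,1],[-0.4,1.2,15,0,0,0,1],[-0.4,1.2,16,0,0,0,1],[-0.4,1.2,16,0,0,0,1]],
  ],
)

```text
time_s: 8.75
ee_pos: [0.5628, -0.3181, 0.0833]
eef_rot: [-3.141, 0.0, 1.426]
force: [0.3, 0.1, -3.4]
grip_width: 0.0094
grip_force: 40.0
```

```bash
python3 v.py w6
python3 - <<'E'
from h import *
f=np.load('w6.npz'); j={k:f[k] for k in f}
im=f['im']; c=im[140:230,290:410]; cv2.imwrite('pics/c6.png',cv2.resize(c,None,fx=6,fy=6,interpolation=cv2.INTER_NEAREST))
E
```

```text
8.75 [ 0.56276078 -0.31809538  0.0832501 ] [-3.14149963e+00  8.26639333e-05  1.42581247e+00] [-0.001 -0.001 -0.002 -0.     0.001  0.   ] [ 0.28559263  0.09100384 -3.41918679] [-0.0446506   0.15285315 -0.00049054] 0.009393048370470931
```

View pics/c6.png

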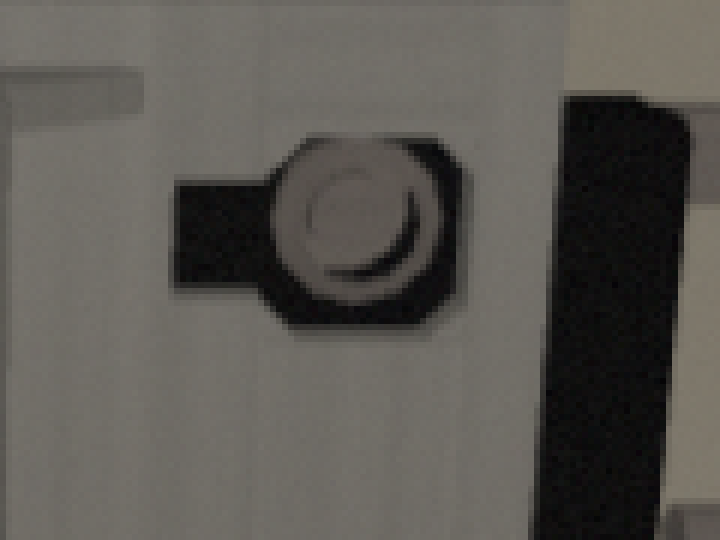

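The stud head at crop (357,220) is nearly centred in the entry at (363,232) with no contact force, so I'll continue down gently.

Emit:
arm_command(
  plan=[
    [[0,0,1,0,0,0,1],[0,0,2,0,0,0,1],[0,0,3,0,0,0,1],[0,0,4,0,0,0,1],[0,0,5,0,0,0,1],[0,0,5,0,0,0,1]],
  ],
)

```text
time_s: 9.4
ee_pos: [0.5628, -0.3181, 0.0783]
eef_rot: [3.142, 0.0, 1.426]
force: [-0.1, 1.1, -1.6]
grip_width: 0.01
grip_force: 40.0
```

Emit:
arm_command(
  plan=[
    [[0,0,0.7,0,0,0,1],[0,0,1.4,0,0,0,1],[0,0,2,0,0,0,1],[0,0,2.5,0,0,0,1],[0,0,2.5,0,0,0,1]],
  ],
)

```text
time_s: 9.9
ee_pos: [0.5629, -0.3182, 0.0759]
eef_rot: [3.141, 0.0, 1.426]
force: [-1.3, 0.1, -0.6]
grip_width: 0.0097
grip_force: 40.0
```

Emit:
arm_command(
  plan=[
    [[0,0,0.5,0,0,0,1],[0,0,1,0,0,0,1],[0,0,1.3,0,0,0,1],[0,0,1.3,0,0,0,1]],
  ],
)

```text
time_s: 10.3
ee_pos: [0.5629, -0.3182, 0.0746]
eef_rot: [3.141, 0.0, 1.426]
force: [0.6, -0.6, 0.2]
grip_width: 0.01
grip_force: 40.0
```

Emit:
arm_command(
  plan=[
    [[0,0,0.2,0,0,0,1],[0,0,0.4,0,0,0,1],[0,0,0.4,0,0,0,1]],
  ],
)

```text
time_s: 10.6
ee_pos: [0.5629, -0.3182, 0.0745]
eef_rot: [3.141, 0.0, 1.426]
force: [-0.4, 0.4, 4.8]
grip_width: 0.01
grip_force: 40.0
```

Emit:
arm_command(
  plan=[
    [[0,1.5,0,0,0,0,1],[0,3,0,0,0,0,1],[0,4.5,0,0,0,0,1],[0,6,0,0,0,0,1],[0,6,0,0,0,0,1]],
  ],
)

```text
time_s: 11.1
ee_pos: [0.569, -0.3192, 0.0745]
eef_rot: [3.141, 0.0, 1.426]
force: [-0.7, -0.5, 4.5]
grip_width: 0.0099
grip_force: 40.0
```

Emit:
arm_command(
  plan=[
    [[0,1.5,0,0,0,0,1],[0,3,0,0,0,0,1],[0,4.5,0,0,0,0,1],[0,5.5,0,0,0,0,1],[0,5.5,0,0,0,0,1]],
  ],
)

```text
time_s: 11.6
ee_pos: [0.5744, -0.3199, 0.0745]
eef_rot: [3.141, 0.0, 1.426]
force: [-1.6, 0.2, 5.2]
grip_width: 0.0098
grip_force: 40.0
```

Emit:
arm_command(
  plan=[
    [[0,0.4,0,0,0,0,1],[0,0.8,0,0,0,0,1],[0,1.2,0,0,0,0,1],[0,1.5,0,0,0,0,1],[0,1.5,0,0,0,0,1]],
  ],
)

```text
time_s: 12.1
ee_pos: [0.5758, -0.3201, 0.0745]
eef_rot: [3.141, 0.0, 1.426]
force: [-2.2, 0.3, 5.5]
grip_width: 0.0099
grip_force: 40.0
```

Still free. I'll keep feeling forward for the stop.

Emit:
arm_command(
  plan=[
    [[0,0.3,0,0,0,0,1],[0,0.6,0,0,0,0,1],[0,0.6,0,0,0,0,1]],
  ],
)

```text
time_s: 12.4
ee_pos: [0.5763, -0.3202, 0.0745]
eef_rot: [3.141, 0.0, 1.426]
force: [-2.6, -1.2, 4.9]
grip_width: 0.01
grip_force: 40.0
```

Emit:
arm_command(
  plan=[
    [[0,0.2,0,0,0,0,1],[0,0.4,0,0,0,0,1],[0,0.4,0,0,0,0,1]],
  ],
)

```text
time_s: 12.7
ee_pos: [0.5766, -0.3203, 0.0745]
eef_rot: [-3.142, 0.0, 1.426]
force: [-3.2, 0.3, 6.2]
grip_width: 0.0095
grip_force: 40.0
```

Emit:
arm_command(
  plan=[
    [[0,0.3,0,0,0,0,1],[0,0.6,0,0,0,0,1],[0,0.6,0,0,0,0,1]],
  ],
)

```text
time_s: 13.0
ee_pos: [0.5767, -0.3203, 0.0745]
eef_rot: [-3.14, 0.0, 1.426]
force: [-7.5, 2.1, 8.3]
grip_width: 0.0094
grip_force: 40.0
```

Emit:
arm_command(
  plan=[
    [[0,0.3,0,0,0,0,1],[0,0.5,0,0,0,0,1],[0,0.5,0,0,0,0,1]],
  ],
)

```text
time_s: 13.3
ee_pos: [0.5768, -0.3203, 0.0745]
eef_rot: [-3.139, -0.0, 1.426]
force: [-10.9, 2.7, 11.1]
grip_width: 0.01
grip_force: 40.0
```

The stop is reached at about 11 N, with no further travel. I'll unload the arm, open the fingers and lift clear to check the catch.

Emit:
arm_command(
  plan=[
    [[0,-0.4,-0.1,0,0,0,1],[0,-0.7,-0.3,0,0,0,1],[0,-0.7,-0.3,0,0,0,1],[0,-0.7,-0.3,0,0,0,-0.4],[0,-0.7,-0.3,0,0,0,-0.4],[0,-0.7,-0.3,0,0,0,-0.4],[0,-0.7,-0.3,0,0,0,-0.4],[0,-0.7,-0.3,0,0,0,-0.4],[0,-0.7,-0.3,0,0,0,-0.4]],
  ],
)

```text
time_s: 14.2
ee_pos: [0.5771, -0.3202, 0.0744]
eef_rot: [3.142, 0.0, 1.426]
force: [-0.1, -0.0, -0.3]
grip_width: 0.0542
grip_force: 0.0
```

Emit:
arm_command(
  plan=[
    [[0,0,-20,0,0,0,-0.4],[0,0,-60,0,0,0,-0.4],[0,0,-100,0,0,0,-0.4],[0,0,-150,0,0,0,-0.4],[0,0,-200,0,0,0,-0.4],[0,0,-200,0,0,0,-0.4],[0,0,-200,0,0,0,-0.4]],
  ],
)

```text
time_s: 14.9
ee_pos: [0.5772, -0.3203, 0.2751]
eef_rot: [3.14, 0.001, 1.426]
force: [0.5, -1.0, -0.2]
grip_width: 0.0662
grip_force: 0.0
```

```bash
python3 v.py w7
python3 - <<'E'
from h import *
f=np.load('w7.npz'); j={k:f[k] for k in f}; w=cloud(f['d'],j)
q=w[:300,180:400].reshape(-1,3); p=q[(q[:,2]>.107)&(q[:,2]<.118)]; r=cv2.minAreaRect((p[:,:2]*1000).astype(np.float32)); print(r,np.median(p[:,2]))
im=f['im'][100:260,200:400]; cv2.imwrite('pics/c7.png',cv2.resize(im,None,fx=3.7,fy=3.7,interpolation=cv2.INTER_CUBIC))
E
```

```text
14.9 [ 0.57719636 -0.32026379  0.27514766] [3.13993567e+00 8.51033184e-04 1.42577961e+00] [-0.001  0.039  0.05  -0.001 -0.01   0.   ] [ 0.45321247 -0.96531876 -0.21746103] [-0.06294403  0.13080224 -0.01633618] 0.0661690092360294
((571.2708740234375, -345.0230712890625), (74.84527587890625, 158.05010986328125), 14.572580337524414) 0.11195092127370809
```

View pics/c7.png

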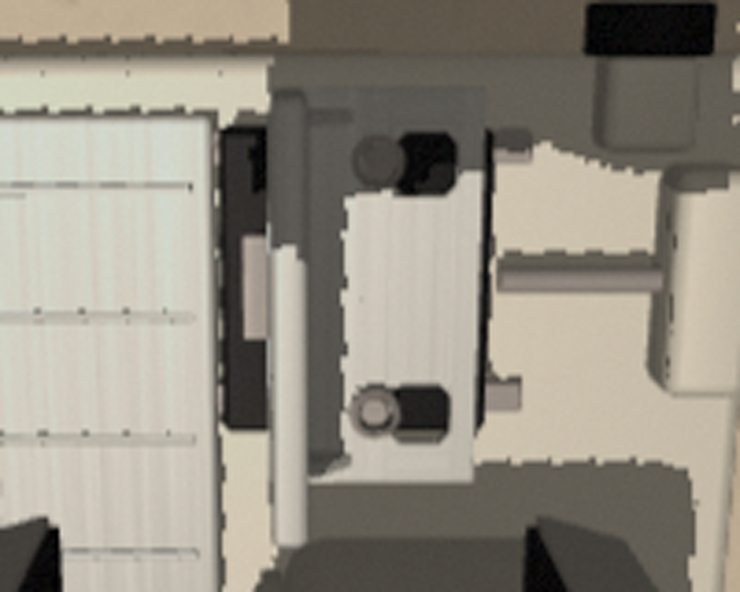

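Both stud heads sit at the slot ends, at crop (380,158) and (376,410). The catch tab shows in front of the wall at (255,285). I'll check its height against the deck.

Run:
```python
from h import *
f=np.load('w7.npz'); j={k:f[k] for k in f}; w=cloud(f['d'],j)
z=w[...,2]*1000
print('catch',np.round(z[168:188:3,267:272],1)); print('deck',np.round(z[195:212:4,262:270],1), np.round(z[140:160:4,262:266],1))
q=w[115:255,265:290].reshape(-1,3); q=q[(q[:,2]>.107)&(q[:,2]<.118)]; print(cv2.minAreaRect((q[:,:2]*1000).astype(np.float32)))
q=w[150:200,296:320].reshape(-1,3); print('foot top',np.nanmedian(q[:,2]))
```

```text
catch [[52.6 53.8 54.6 54.  53.7]
 [54.1 54.6 54.9 55.2 54.4]
 [54.8 53.6 53.8 54.4 54.2]
 [53.8 54.  54.6 54.2 53.5]
 [53.9 54.3 54.2 53.6 53.4]
 [53.6 53.8 54.5 54.7 54.6]
 [54.  54.8 54.6 55.  53.9]]
deck [[51.  49.7 49.1 49.4 50.  49.5 49.5 50.1]
 [49.9 49.8 51.  49.  49.8 49.7 49.5 49.8]
 [48.7 51.1 50.  50.  50.3 50.1 48.9 50.2]
 [51.2 50.4 50.2 51.4 50.1 49.3 51.3 50.1]
 [49.9 50.4 50.  49.8 50.  50.6 48.7 48.5]] [[51.3 50.4 50.7 50.9]
 [51.7 49.9 49.3 50.1]
 [50.8 51.6 50.3 50.7]
 [49.9 52.3 49.6 48.5]
 [49.3 50.4 50.5 51.5]]
((575.7238159179688, -320.04632568359375), (118.6538314819336, 9.289560317993164), 81.86011505126953)
foot top 0.05507979311322156
```

The catch is up (54 mm against a 50 mm deck), the foot lies flat (top at 55 mm), and the gripper is clear.

```bash
python3 -c "
from h import *
print(ctrl.hand_in())"
```

```text
the job is handed in; nothing more can be done
None
```

The stop plate is back on the slicer: both studs are at their slot ends, the foot lies flat and the catch is up in front of it. The highest wrist-force reading was about 16 N, the job was handed in at about 15 s with the gripper clear, and the verdict has not been reported.

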